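# Honing stone back into its snap case

## Robot

A 6-joint arm with a two-finger parallel gripper is mounted at the origin on a cart in front of the work surface, level with it; the furniture and walls round the work are solid. World frame = base frame: x ahead of the robot, y to its left, z up, the work surface at z = 0. Lengths are in m, angles in rad, forces in N, time in s.
With the tool pointing down it reaches from about 0.225 to 0.875 m from the base axis. Payload 3.4 kg.
Tool frame: the origin (TCP) lies at the very end of the fingers, on their centre line; the grasp point (between the pads) lies 19 mm behind it; z points along the fingers, y is the line along which they close (so a half turn about z gives the same grasp; the last joint's range is limited). The gripper opens to 85 mm and grips with 20 to 120 N. Pads are 22 mm wide; open, the fingers measure 114 mm over their backs; the gripper's body (76 mm by 85 mm) begins 54 mm behind the grasp point. The pads swing forward as they close: fully open they stand 13 mm farther back than shut.
Start: joints at [1.059, 0.276, 1.505, -0, 1.361, -0.121], TCP at [0.219, 0.532, 0.231] pointing down, gripper open.
Joint ranges: [-2.89, 2.89], [-0.75, 2.08], [0.22, 2.7], [-1.18, 4.32], [0.11, 2.71], [-2.7, 2.7]. Speed limits (rad/s): [2.57, 2.57, 3.14, 3.14, 3.14, 3.14].

## Interface

Orientations are given as a unit quaternion [w, x, y, z].
In Python, from rig import readout, vision, manip gives the robot as it stands.
- The arm moves only by the shell command python3 -m handwheel 'ROWS' [FORCE]. ROWS is JSON, a list of rows, each a list of 3 entries, a list of its own where there are three numbers: the shift along the tool's x, y, z in mm, then the turn, a rotation vector about the tool's x, y, z in units of 6 degrees (1.0 is 6 degrees), then the closure, from -1 (fully open) to 1 (shut), so that 0 is half open. A call has 1 to 20 rows; each row shifts and turns the commanded pose from where the row before left it, along the tool's axes as they then stand; what a row does not reach is not made up. A row lasts 1/8 s, in which the tool goes at most 62.5 mm and 10.7 degrees, less where a joint would pass 70% of its speed; a pose out of reach is approached as far as the arm can. A call is refused whole if a number of a shift passes 62.5 or a number of a turn 1, either way. A call with a gripper value outside its range is refused whole. The fingers move at their own pace and stop on an object; FORCE is the grip in N (left out, the last holds). Time passes only in rows, so rows that do not move let the fingers close. It gives the time, the measured TCP pose, the force, the opening and the grip force at its end, in the units of the state.
- readout.get_state(): the state, without advancing time (a new reading comes with each control period).
- vision.get_image(name): name is "side" or "top" or "wrist"; returns the picture (420x560x3 uint8, blue, green, red); there is no depth.
- vision.camera_params(name): a dict with "intrinsics" (3x3 intrinsics, pixels), "rvec" (rotation vector, rad) and "tvec" (3), from world to camera coordinates, as OpenCV has them; the wrist camera has in their place "hand_eye" (4x4, takes a point from camera to tool coordinates, whose origin is the TCP and whose axes are the flange's). Camera axes: x right, y down, z forward; pixel columns grow to the right and rows downward; lengths in m; the calibration is good to about 2 mm. The wrist camera is an equidistant fisheye: a pixel r from the principal point sees the ray r / f radians off the axis. A picture is of the moment at which its call begins: read the wrist's pose just before it. camera_params takes no time and is no camera call.
- manip.sign_off(): hands the job in; it is judged then, once.
The state is a dict: "clock": time; "qpos": joint angles; "qd": joint speeds; "effort": joint torques, N m; "position": TCP position; "ee_rot": TCP orientation; "contact_force": force on the tool from outside, world axes, zero at the start; "moment": the same for the moment, N m; "width": finger opening in m; "gripper_force": force on a finger pad.
Only numpy, scipy, OpenCV 4.12 (cv2) and the standard library are available. Lean on these libraries where they do the work, as an engineer would, in place of code of your own. Each camera call takes 0.05 s, during which the arm holds its last target. There are 200 camera calls.

## Task

Put the honing stone away: press the thumb pad of the grey steel case so that its sprung lid pops open, lay the stone flat and lengthways on the cork bed between the two ribs, and push the lid down until its latch snaps shut over it. Feel your way and press gently on the case, never harder than about 25 N, and leave the other things lying where they are.

Things in the scene. Friction and masses are not known exactly. Their poses are not given: they have to be found in the camera images.
- stone_case: Grey sheet-steel case screwed to the bench, 120 (x) x 112 (y) mm, 35.5 mm high shut. Origin: centre of its underside; x runs from the latch side (front, facing the robot) to the hinge side, y along the hinge, z up. Inside 114 x 106 mm, walls 3 mm, rubber-edged rim at z = 30. Lid: 5 mm plate, top at z = 35.5 when shut, with a 28 mm wide steel lip at its front that runs to x = -71.5.
- bed (a point): Centre of the top of the cork bed in the case, 6 mm above the bench; axes as the case. Two upright wooden ribs (14 mm high above the bench, 60 mm long in y) end the bed; their inner faces are 49 mm either side of this point in x.
- hinge (a point): Point on the lid's hinge axis (parallel to the case's y), at x = +60, y = 0, z = 30.5 mm of the case. The lid swings about it, its free edge 120 mm from it.
- pad_foot (a point): Point on the bench right under the centre of the latch's slick black thumb pad (16 x 30 mm, x = -108.5 mm of the case). The pad sits on a setting screw: its top is 24 to 38 mm above the bench, different each time and not measured. Pressed straight down it resists with 2 N, lets go of the lid after about 6 mm at 5 to 6 N, and hits a hard stop after about 8.5 mm at 6 to 8 N.
- latch_pivot (a point): Pivot of the steel latch rocker, at x = -76.5, z = 16 mm of the case. Its beak above (26 mm wide, top at z = 49 mm, sloped on the lid's side) hooks 4 mm over the lid's lip; pressing the pad tips the beak away from the lid.
- lid (a joint): Angle of the lid: 0 shut, 1.75 open, 10 degrees past upright (edge 150 mm above the bench). A spring (0.33 N m shut, 0.07 open) lifts it in about 2 s once unlatched and holds it open. In the last 0.11 rad of shutting, the lip meets the beak: pushed straight down 105 mm from the hinge it needs up to 12 N at 0.05, then 4 N, and hooks in only when fully down (0); the rim gives 1.5 mm more.
- latch (a joint): Angle of the latch rocker: 0 home (beak over the lip), grows as the pad is pressed, lets go of the lid near 0.2, hard stop 0.27. A spring returns it.
- honing_stone: Loose two-layer honing stone, plain dark grey below and light grey above, a bar 90 x 32 x 18 mm with rounded edges, 0.08 to 0.16 kg. Origin: centre of its underside; x along its length, z up.
- offcut_1: Bystander: loose sawn wooden offcut 45 x 120 x 22 mm (its y is its length). Origin: centre of its underside.
- brush: Bystander: loose dusting brush, 42 x 192 x 15 mm, at the back on the left.
- chisel_narrow: Bystander: loose narrow chisel with a wooden handle, 29 x 262 x 29 mm, at the right.
Not all that is in view belongs to the job. What is shaped like the honing_stone but turquoise is not meant.

How it is judged:
By the outcome, as a careful person would: the job done as asked, in the order asked, and still so for the second after the job is handed in, with the robot touching nothing.
It also fails if it takes over 69 s, if anything falls off the work surface, if the arm or the gripper's body presses on something with over 40 N, if the wrist force passes 120 N, or if a joint passes its speed limit or range.

## Working session

There is one attempt and no reset: what is moved stays moved. The work goes in short steps, Python scripts to look and compute and a shell command to move; the robot and the scene stay as the last step left them, time stands still between calls to the robot, and variables do not carry over. Pictures are saved under pics/ and viewed, at most 10 in all, crops included, and the job is handed in when it is done.

```bash
mkdir -p pics; ls; python3 - <<'E'
from rig import readout, vision
import cv2,json
for n in("top","side"):
    cv2.imwrite(f"pics/{n}0.png",vision.get_image(n)); 
for n in("top","side","wrist"):print(n,vision.camera_params(n))
print(readout.get_state())
E
```

```text
pics
top {'intrinsics': array([[494.96123381,   0.        , 275.1721926 ],
       [  0.        , 494.96123381, 208.51446082],
       [  0.        ,   0.        ,   1.        ]]), 'rvec': array([ 2.13048834, -2.08169412,  0.22618788]), 'tvec': array([-0.04128665,  0.55466884,  0.97473448])}
side {'intrinsics': array([[425.88971674,   0.        , 273.33674113],
       [  0.        , 425.88971674, 212.32125057],
       [  0.        ,   0.        ,   1.        ]]), 'rvec': array([ 2.12673614, -0.48955573,  0.28371848]), 'tvec': array([-0.51153023,  0.17954598,  0.87274422])}
wrist {'intrinsics': array([[325.1922621 ,   0.        , 280.39849052],
       [  0.        , 325.1922621 , 207.34154885],
       [  0.        ,   0.        ,   1.        ]]), 'hand_eye': array([[ 5.64351094e-04, -9.54601748e-01, -2.97884514e-01,
         7.47345330e-02],
       [ 9.99999840e-01,  5.47253121e-04,  1.40800262e-04,
         2.03777479e-04],
       [ 2.86100532e-05, -2.97884546e-01,  9.54601905e-01,
        -1.43438482e-01],
       [ 0.00000000e+00,  0.00000000e+00,  0.00000000e+00,
         1.00000000e+00]])}
{'clock': 0.1, 'qpos': array([ 1.05901278e+00,  2.76546308e-01,  1.50602598e+00,  6.83703117e-06,
        1.36073442e+00, -1.21019173e-01]), 'qd': array([-0.00063697, -0.00217473, -0.00352956,  0.00019997,  0.00122596,
        0.00122313]), 'effort': array([ 2.41819544e-04, -4.17697012e+01, -2.46405137e+01, -4.23161964e-04,
        5.73617508e-03, -2.86255056e-05]), 'position': array([0.2187855 , 0.53121896, 0.23051019]), 'ee_rot': array([-2.69839715e-04,  1.94142096e-01,  9.80973044e-01, -8.13445664e-04]), 'contact_force': array([ 0.10245636, -0.45256077,  0.00390936]), 'moment': array([ 0.02735542, -0.00441882,  0.02437289]), 'gripper_force': 0.0, 'width': 0.08552921180391285}
```

View pics/top0.png

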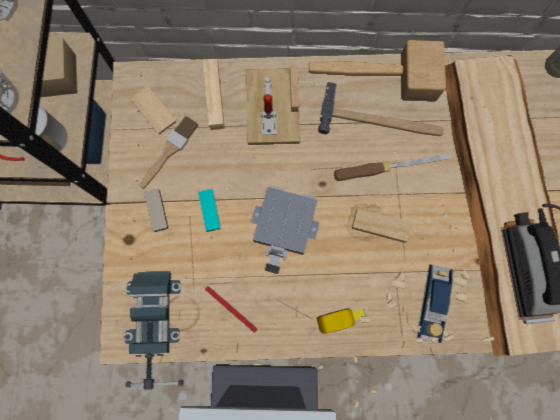

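View pics/side0.png

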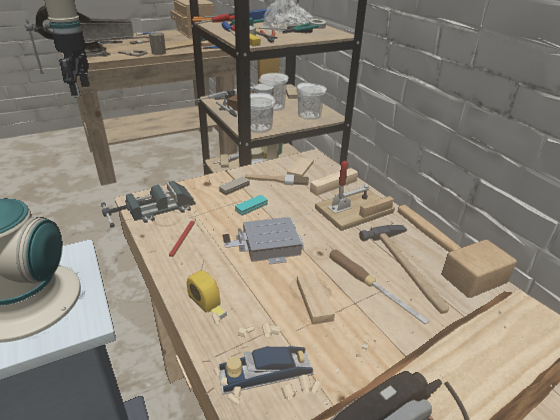

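Top view: the case is at (285,220) with its pad at (273,267). The bar-shaped candidates are the grey bar (156,210), the turquoise bar (209,210; the decoy) and the wooden offcuts (153,110), (213,93) and (381,224). I choose the grey bar, which is at (234,185) in the side view, and check it in a crop.

```bash
cat > h.py <<'E'
import numpy as np, cv2
from rig import readout, vision
from scipy.spatial.transform import Rotation as R
def ray(n,px,st=None):
    c=vision.camera_params(n);K=c["intrinsics"]
    if n=="wrist":
        d=np.array([(px[0]-K[0,2]),(px[1]-K[1,2])])/K[0,0];r=np.hypot(*d)
        v=np.array([*(d*np.sinc(r/np.pi)),np.cos(r)])
        q=st["ee_rot"];T=np.eye(4);T[:3,:3]=R.from_quat([q[1],q[2],q[3],q[0]]).as_matrix();T[:3,3]=st["position"]
        T=T@c["hand_eye"];return T[:3,3],T[:3,:3]@v
    M=cv2.Rodrigues(c["rvec"])[0];v=np.array([(px[0]-K[0,2])/K[0,0],(px[1]-K[1,2])/K[1,1],1])
    v=M.T@v;return -M.T@c["tvec"],v/np.linalg.norm(v)
def plane(o,v,z): return o+v*(z-o[2])/v[2]
def tri(rs):
    A=sum(np.eye(3)-np.outer(v,v) for o,v in rs);b=sum((np.eye(3)-np.outer(v,v))@o for o,v in rs)
    p=np.linalg.solve(A,b);return p,[np.linalg.norm((np.eye(3)-np.outer(v,v))@(p-o)) for o,v in rs]
def tool(w,st):  # world vector -> tool axes
    q=st["ee_rot"];return R.from_quat([q[1],q[2],q[3],q[0]]).inv().apply(w)
E
python3 - <<'E'
from h import *
t=cv2.imread("pics/top0.png");s=cv2.imread("pics/side0.png")
a=cv2.resize(t[180:285,130:330],None,fx=4,fy=4,interpolation=cv2.INTER_CUBIC)[:, :800]
b=cv2.resize(s[165:270,205:320],None,fx=3,fy=3,interpolation=cv2.INTER_CUBIC)
b=b[:180,:]
o=np.zeros((600,800,3),np.uint8);o[:420]=a
o[420:,:345]=b; o[420:,400:745]=cv2.resize(s[220:270,205:300],(345,180))
cv2.imwrite("pics/c1.png",o)
print("stone",plane(*ray("top",(156,210)),.018),"case",plane(*ray("top",(285,220)),.035),"pad",plane(*ray("top",(273,267)),.03))
E
```

```text
stone [0.55542051 0.2310354  0.018     ] case [ 0.53643126 -0.04983402  0.035     ] pad [ 0.43635274 -0.02663021  0.03      ]
```

View pics/c1.png

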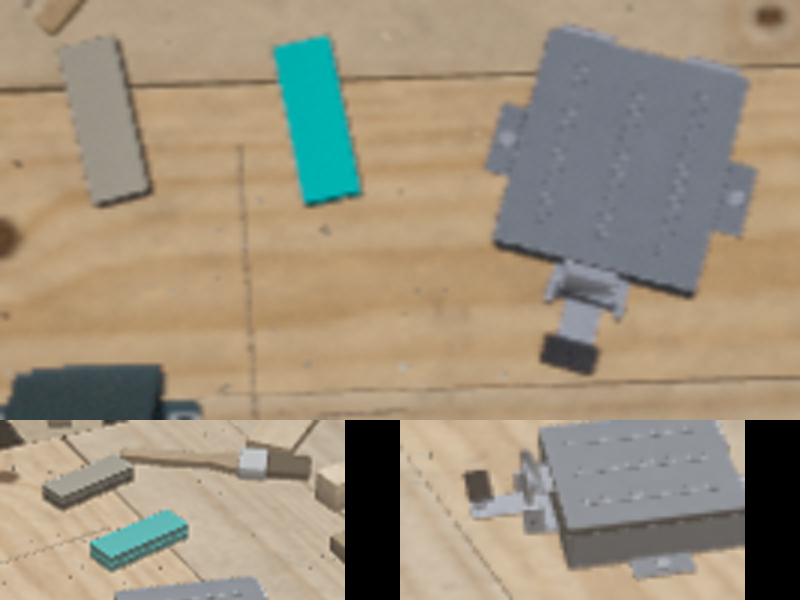

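The crop confirms the choice: the plain bar with a light grey top over a dark layer is the stone at (156,210), and the turquoise one beside it isn't wanted. The case is shut, its front facing the robot and slightly turned.

```bash
python3 - <<'E'
from h import *
f=lambda p:(p[0]/4+130,p[1]/4+180)
L=[plane(*ray("top",f(p)),.0355) for p in[(556,26),(748,73),(693,294),(497,243)]]
for a in L:print(a.round(4))
print("lid c",np.mean(L,0)); ax=(L[0]+L[1]-L[2]-L[3])[:2];ay=(L[0]+L[3]-L[1]-L[2])[:2]
print(np.linalg.norm(ax)/2,np.linalg.norm(ay)/2,np.degrees(np.arctan2(ax[1],ax[0])),np.degrees(np.arctan2(-ay[0],ay[1])))
S=[plane(*ray("top",f(p)),.018) for p in[(62,48),(115,37),(150,190),(97,205)]]
a=(S[0]+S[1]-S[2]-S[3])[:2];print("stone",np.mean(S,0),np.linalg.norm(a)/2,np.degrees(np.arctan2(a[1],a[0])))
print("pad",tri([ray("top",(272.5,268.5)),ray("side",(226.8,238.6))]))
st=readout.get_state();q=st["ee_rot"];print(R.from_quat([q[1],q[2],q[3],q[0]]).as_matrix().round(3))
for n,w in (("to 12cm above/behind pad",np.array([.437,-.027,.20])-st["position"]),):print(n,tool(w,st)*1000)
E
```

```text
[ 0.6093 -0.0138  0.0355]
[ 0.5856 -0.1178  0.0355]
[ 0.4656 -0.0895  0.0355]
[0.4902 0.0143 0.0355]
lid c [ 0.5376749  -0.05171084  0.0355    ]
0.12286070425881775 0.10662328183628575 -13.258455024552202 -13.110111152088542
stone [0.55581693 0.23004662 0.018     ] 0.08944472654551848 16.550832212827505
pad (array([ 0.43429397, -0.0260828 ,  0.03371057]), [np.float64(0.0015070748508375167), np.float64(0.0015070748508375076)])
[[-0.925  0.381 -0.001]
 [ 0.381  0.925 -0.001]
 [ 0.    -0.002 -1.   ]]
to 12cm above/behind pad [-414.39526857 -432.9694899    31.15808795]
```

```bash
python3 -m handwheel '[[[-34,-36,1],[0,0,0],1],[[-34,-36,1],[0,0,0],1],[[-34,-36,1],[0,0,0],1],[[-34,-36,1],[0,0,0],1],[[-34,-36,1],[0,0,0],1],[[-34,-36,1],[0,0,0],1],[[-34,-36,1],[0,0,0],1],[[-34,-36,1],[0,0,0],1],[[-34,-36,1],[0,0,0],1],[[-34,-36,1],[0,0,0],1],[[-34,-36,1],[0,0,0],1],[[-34,-36,1],[0,0,0],1],[[0,0,0],[0,0,-0.75],1],[[0,0,0],[0,0,-0.78],1],[[0,0,0],[0,0,0],1]]' 40
python3 - <<'E'
from h import *
st=readout.get_state();im=vision.get_image("wrist");cv2.imwrite("pics/w1.png",im)
cv2.imwrite("pics/w1c.png",cv2.resize(im,(800,600),interpolation=cv2.INTER_CUBIC));np.save("w1.npy",np.r_[st["position"],st["ee_rot"]])
print(st["position"],st["ee_rot"],st["contact_force"])
E
```

```text
clock: 1.98
position: [0.4315, -0.0233, 0.2189]
ee_rot: [-0.0, 0.116, 0.993, 0.0]
contact_force: [-0.1, 0.5, -0.0]
width: -0.0001
gripper_force: 0.0
[ 0.43146262 -0.02331612  0.21893206] [-4.15553497e-04  1.15755545e-01  9.93277641e-01  9.45229590e-05] [-0.07134316  0.52533282 -0.02559613]
```

View pics/w1c.png

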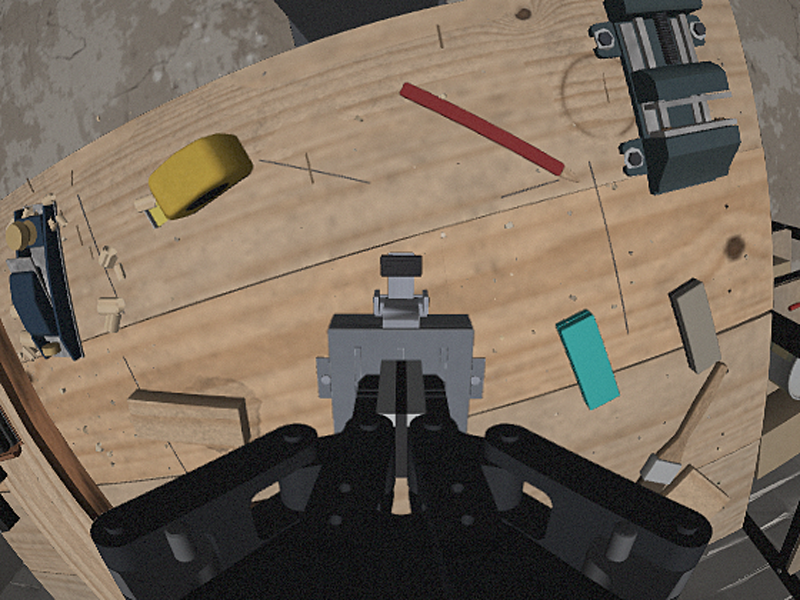

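The wrist view shows the case aligned with the tool: the black pad is at (401,264), the beak at (402,300), and the lid's front edge runs from (330,318) to (473,318). These are pixels of the 800-wide picture.

```bash
python3 - <<'E'
from h import *
a=np.load("w1.npy");st=dict(position=a[:3],ee_rot=a[3:])
im=cv2.imread("pics/w1.png");g=im.max(2)[165:205,255:310]
print(g[10:34:2,6:46:3])
f=lambda p:(p[0]*.7-.15,p[1]*.7-.15)
p,e=tri([ray("wrist",f((401,263)),st),ray("top",(272.5,268.5))]);print("pad",p,e)
p,e=tri([ray("wrist",f((401,263)),st),ray("side",(226.8,238.6))]);print("pad",p,e)
for z in(.028,.034):print(plane(*ray("wrist",f((401,263)),st),z))
A=plane(*ray("wrist",f((330,318)),st),.033);B=plane(*ray("wrist",f((473,318)),st),.033)
d=A-B;print("lid front mid",(A+B)/2,np.linalg.norm(d),np.degrees(np.arctan2(-d[0],d[1])))
E
```

```text
[[187 181 179 178 184 185 182 189 192 190 188 192 191 183]
 [183 181 189 193 164 165 168 162 160 156 201 189 132 180]
 [178 185  15  17  24  16   6  14  17  18  16  23 177 178]
 [178 184  45  57  53  53  58  52  55  48  54  48 174 179]
 [176 178  48  53  51  52  54  55  54  55  48  47 171 175]
 [178 174  41  48  48  55  49  50  44  47  47  43 176 175]
 [171 172  46  53  53  53  55  49  53  53  48  39 177 178]
 [166 173  49  54  53  57  51  52  50  52  49  39 182 182]
 [170 175  35  51  49  49  49  44  48  49  47  38 188 188]
 [170 172  78  75  67  70  73  65  69  67  73  89 189 189]
 [170 171 180 189 158 150 162 158 160 161 193 188 187 186]
 [171 176 180 185 149 153 157 153 155 159 179 184 184 179]]
pad [ 0.43334537 -0.02467768  0.0332311 ] [np.float64(0.0011049180311991562), np.float64(0.0011049180311991928)]
pad [ 0.435401   -0.02396081  0.0316606 ] [np.float64(0.0012095997674346586), np.float64(0.00120959976743467)]
[ 0.4350086 -0.0239555  0.028    ]
[ 0.43364248 -0.02363645  0.034     ]
lid front mid [ 0.47547159 -0.03308787  0.033     ] 0.10870963923006574 166.73506152973732
```

```bash
python3 -m handwheel '[[[-2.5,0,40],[0,0,0],1],[[0,0,40],[0,0,0],1],[[0,0,40],[0,0,0],1],[[0,0,40],[0,0,0],1],[[0,0,14],[0,0,0],1],[[0,0,0],[0,0,0],1],[[0,0,0],[0,0,0],1]]'
python3 -m handwheel '[[[0,0,3],[0,0,0],1],[[0,0,3],[0,0,0],1],[[0,0,3],[0,0,0],1],[[0,0,0],[0,0,0],1]]'
```

```text
clock: 2.9
position: [0.4349, -0.0237, 0.0459]
ee_rot: [0.001, 0.115, 0.993, -0.0]
contact_force: [-0.1, -0.6, 0.4]
width: -0.0001
gripper_force: 0.0
clock: 3.4
position: [0.4343, -0.0238, 0.0363]
ee_rot: [0.0, 0.115, 0.993, 0.0]
contact_force: [0.9, 0.4, 3.3]
width: 0.0001
gripper_force: 1.1
```

```bash
python3 -m handwheel '[[[0,0,2],[0,0,0],1],[[0,0,0],[0,0,0],1]]'
python3 -m handwheel '[[[0,0,2],[0,0,0],1],[[0,0,0],[0,0,0],1]]'
python3 -m handwheel '[[[0,0,1],[0,0,0],1],[[0,0,0],[0,0,0],1]]'
```

```text
clock: 3.65
position: [0.4341, -0.0237, 0.0344]
ee_rot: [-0.0, 0.115, 0.993, 0.0]
contact_force: [-1.2, -0.2, 3.7]
width: -0.0002
gripper_force: 2.0
clock: 3.9
position: [0.4341, -0.0237, 0.0324]
ee_rot: [-0.0, 0.115, 0.993, 0.0]
contact_force: [-0.4, 0.7, 5.7]
width: -0.0
gripper_force: 2.6
clock: 4.15
position: [0.4341, -0.0237, 0.0315]
ee_rot: [-0.0, 0.115, 0.993, 0.0]
contact_force: [-1.2, -0.0, 6.8]
width: -0.0
gripper_force: 3.3
```

```bash
python3 -m handwheel '[[[0,0,1],[0,0,0],1],[[0,0,0],[0,0,0],1],[[0,0,0],[0,0,0],1],[[0,0,0],[0,0,0],1]]'
python3 - <<'E'
from h import *
im=vision.get_image("side");a=cv2.imread("pics/side0.png")
d=cv2.absdiff(im,a).max(2)>40;d=d[170:265,235:305];print(d.sum(),np.argwhere(d).mean(0))
E
```

```text
clock: 4.65
position: [0.434, -0.0237, 0.0306]
ee_rot: [-0.0, 0.115, 0.993, 0.0]
contact_force: [-1.2, 0.6, 6.9]
width: -0.0005
gripper_force: 3.6
1362 [53.95814978 32.8825257 ]
```

```bash
python3 -m handwheel '[[[0,0,0],[0,0,0],1],[[0,0,0],[0,0,0],1],[[0,0,0],[0,0,0],1],[[0,0,0],[0,0,0],1],[[0,0,0],[0,0,0],1],[[0,0,0],[0,0,0],1],[[0,0,0],[0,0,0],1],[[0,0,0],[0,0,0],1]]'
python3 - <<'E'
from h import *
im=vision.get_image("side");cv2.imwrite("pics/s1.png",cv2.resize(im[130:290,180:340],None,fx=3,fy=3))
E
```

```text
clock: 5.7
position: [0.4341, -0.0237, 0.0307]
ee_rot: [-0.0, 0.115, 0.993, 0.0]
contact_force: [-1.7, 0.1, 7.0]
width: -0.0
gripper_force: 3.6
```

View pics/s1.png

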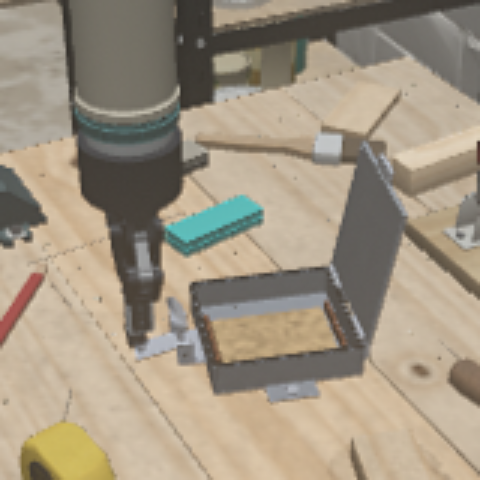

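The side crop shows the lid open (the plate stands from (365,150) to (365,345)) and the empty cork bed at (270,330). I lift off and go to look at the stone.

```bash
python3 -m handwheel '[[[0,0,-40],[0,0,0],1],[[0,0,-45],[0,0,0],1],[[0,0,-45],[0,0,0],-1],[[-3.5,50,0],[0,0,0],-1],[[-3.5,50,0],[0,0,0],-1],[[-3.5,50,0],[0,0,0],-1],[[-3.5,50,0],[0,0,0],-1],[[-3.5,50,0],[0,0,0],-1],[[0,0,0],[0,0,-1],-1],[[0,0,0],[0,0,-1],-1],[[0,0,0],[0,0,-1],-1],[[0,0,0],[0,0,-1],-1],[[0,0,0],[0,0,-1],-1],[[0,0,0],[0,0,0],-1],[[0,0,0],[0,0,0],-1]]'
python3 - <<'E'
from h import *
st=readout.get_state();im=vision.get_image("wrist");cv2.imwrite("pics/w2.png",im);np.save("w2.npy",np.r_[st["position"],st["ee_rot"]])
cv2.imwrite("pics/w2c.png",cv2.resize(im,(800,600),interpolation=cv2.INTER_CUBIC))
E
```

```text
clock: 7.62
position: [0.5083, 0.2156, 0.16]
ee_rot: [-0.0, -0.145, 0.989, 0.0]
contact_force: [0.4, 0.4, 0.1]
width: 0.0855
gripper_force: 0.0
```

View pics/w2c.png

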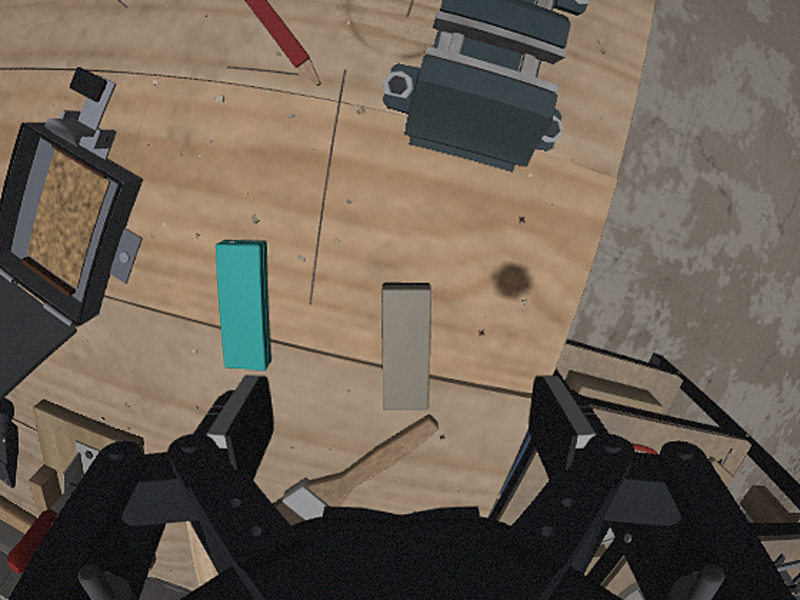

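The stone's top face spans (383,290) to (430,409) and lies square to the tool. The turquoise decoy is at (243,305) and the brush handle ends at (437,418), both clear of the fingers.

```bash
python3 - <<'E'
from h import *
a=np.load("w2.npy");st=dict(position=a[:3],ee_rot=a[3:])
f=lambda p:(p[0]*.7-.15,p[1]*.7-.15)
px=[(383,409),(430,409),(431,290),(383,290)]
S=[plane(*ray("wrist",f(p),st),.018) for p in px];c=np.mean(S,0)
ax=S[0]+S[1]-S[2]-S[3];ay=S[0]+S[3]-S[1]-S[2]
print(c,np.linalg.norm(ax)/2,np.linalg.norm(ay)/2,np.degrees(np.arctan2(ax[1],ax[0])))
g=lambda p:(p[0]/4+130,p[1]/4+180)
T=[(115,37),(62,48),(97,205),(150,190)]   # same corners? top img: left=+y
t=[tri([ray("wrist",f((406.7,349)),st),ray("top",g(np.mean(T,0)))])];print(t)
print("tool delta mm",tool(c-a[:3],st)*1000)
o,v=ray("wrist",f((401,165*1.4286)),st)
# case: rim outer corners and bed rough
for n,p,z in(("rimR near",(142,182),.03),("rimL near?",(22,124),.03),("pad",(88,82),.034)):print(n,plane(*ray("wrist",f(p),st),z))
E
```

```text
[0.55894933 0.23437144 0.018     ] 0.08828178140822188 0.032134912993681264 16.791998596811606
[(array([0.55734906, 0.23271848, 0.01294636]), [np.float64(0.0016426507170869177), np.float64(0.0016426507170869775)])]
tool delta mm [-53.98087022   3.39045192 142.00795974]
rimR near [0.49227891 0.03466983 0.03      ]
rimL near? [ 0.47111008 -0.08925046  0.03      ]
pad [ 0.4338485  -0.02530413  0.034     ]
```

```bash
python3 -m handwheel '[[[-27,1.5,20],[0,0,0],-1],[[-26,1.5,20],[0,0,0],-1],[[0,0,35],[0,0,0],-1],[[0,0,35],[0,0,0],-1],[[0,0,30],[0,0,0],-1],[[0,0,12],[0,0,0],-1],[[0,0,3],[0,0,0],-1],[[0,0,0],[0,0,0],-1]]'
python3 -m handwheel '[[[0,0,0],[0,0,0],1],[[0,0,0],[0,0,0],1],[[0,0,0],[0,0,0],1],[[0,0,0],[0,0,0],1],[[0,0,0],[0,0,0],1],[[0,0,0],[0,0,0],1]]' 50
```

```text
clock: 8.68
position: [0.5591, 0.2341, 0.0062]
ee_rot: [0.001, -0.146, 0.989, 0.0]
contact_force: [0.1, -0.2, -0.5]
width: 0.0854
gripper_force: 0.0
clock: 9.43
position: [0.5588, 0.234, 0.006]
ee_rot: [0.001, -0.146, 0.989, 0.0]
contact_force: [0.1, 0.2, 5.5]
width: 0.0308
gripper_force: 50.9
```

```bash
python3 -m handwheel '[[[0,0,-20],[0,0,0],1],[[0,0,-40],[0,0,0],1],[[0,0,-45],[0,0,0],1],[[0,0,-40],[0,0,0],1],[[24,-40,0],[0,0,0],1],[[24,-40,0],[0,0,0],1],[[24,-40,0],[0,0,0],1],[[24,-40,0],[0,0,0],1],[[24,-40,0],[0,0,0],1],[[24,-42,0],[0,0,0],1],[[0,0,0],[0,0,1],1],[[0,0,0],[0,0,1],1],[[0,0,0],[0,0,1],1],[[0,0,0],[0,0,1],1],[[0,0,0],[0,0,1],1],[[0,0,0],[0,0,0],1],[[0,0,0],[0,0,0],1]]'
python3 - <<'E'
from h import *
st=readout.get_state();im=vision.get_image("wrist");cv2.imwrite("pics/w3.png",im);np.save("w3.npy",np.r_[st["position"],st["ee_rot"]])
cv2.imwrite("pics/w3c.png",cv2.resize(im,(800,600),interpolation=cv2.INTER_CUBIC))
cv2.imwrite("pics/top3.png",vision.get_image("top"));cv2.imwrite("pics/side3.png",vision.get_image("side"))
E
```

```text
clock: 11.55
position: [0.4899, -0.0394, 0.15]
ee_rot: [-0.0, 0.114, 0.993, 0.0]
contact_force: [0.9, -0.2, -1.2]
width: 0.0304
gripper_force: 50.2
```

View pics/w3c.png

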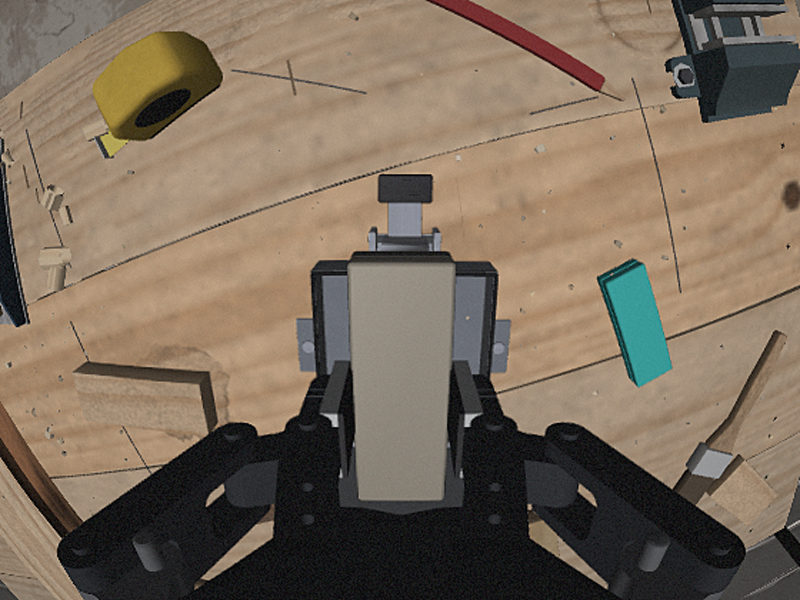

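The stone is held squarely between the pads (349–454 wide at the near end). Behind it are the pad (405,188) and the case's front corners (313,262) and (497,262). I measure where the stone sits in the hand and the case's position from several views.

```bash
python3 - <<'E'
from h import *
def S(n):
    a=np.load(n);return dict(position=a[:3],ee_rot=a[3:])
w1,w2,w3=S("w1.npy"),S("w2.npy"),S("w3.npy")
f=lambda p:(p[0]*.7-.15,p[1]*.7-.15)
# dark pad blobs (whole blob incl front face) -> print extents
for n,box in(("w1",(255,170,310,202)),("w2",(45,43,80,72)),("w3",(255,115,312,150))):
    im=cv2.imread(f"pics/{n}.png").max(2);x0,y0,x1,y1=box;g=im[y0:y1,x0:x1]
    for lo,hi in((-1,32),(32,80)):
        m=((g>lo)&(g<=hi)).astype(np.uint8);c=max(cv2.findContours(m,0,2)[0],key=cv2.contourArea)
        r=cv2.minAreaRect(c);print(n,lo,(r[0][0]+x0,r[0][1]+y0),r[1],r[2])
for a,b in(((142,182),(497,262)),((22,124),(313,262))):
    p,e=tri([ray("wrist",f(a),w2),ray("wrist",f(b),w3)]);print("front corner",p,e[0])
# stone in tool frame: ends; width 32 -> distance
o0=w3["position"]
for l,r in(((349,262),(454,262)),((356,499),(443,499))):
    A=ray("wrist",f(l),w3);B=ray("wrist",f(r),w3);ang=np.arccos(A[1]@B[1])
    m=A[1]+B[1];m/=np.linalg.norm(m);d=.032/2/np.tan(ang/2);P=A[0]+m*d
    print("stone end tool frame mm",tool(P-o0,w3)*1000)
E
```

```text
w1 -1 (293.0, 192.0) (0.0, 0.0) 0.0
w1 32 (280.0, 186.5) (13.0, 28.0) 90.0
w2 -1 (61.29128646850586, 58.38761520385742) (23.637264251708984, 16.254850387573242) 28.300758361816406
w2 32 (60.35294151306152, 57.08823585510254) (22.55581283569336, 18.432706832885742) 14.03624439239502
w3 -1 (300.0, 141.0) (0.0, 0.0) 0.0
w3 32 (283.5, 132.0) (18.0, 37.0) 90.0
front corner [0.49611844 0.02256552 0.00759959] 0.0006824716872348281
front corner [ 0.46781141 -0.08667301  0.03092597] 0.0031565457223919537
stone end tool frame mm [42.81476017  0.22250111 -5.98429889]
stone end tool frame mm [-43.89077877  -0.41592402 -13.48085287]
```

```bash
python3 - <<'E'
from h import *
def S(n):
    a=np.load(n);return dict(position=a[:3],ee_rot=a[3:])
w1,w2,w3=S("w1.npy"),S("w2.npy"),S("w3.npy")
rs=[ray("wrist",(280,186.5),w1),ray("wrist",(60.8,57.8),w2),ray("wrist",(283.5,132),w3)]
print("pad",tri(rs)); print([plane(*r,.037).round(4) for r in rs])
f=lambda p:(p[0]*.7-.15,p[1]*.7-.15)
for p in((497,262),(313,262)):print(plane(*ray("wrist",f(p),w3),.03))
g=lambda p:(p[0]/4+130,p[1]/4+180)
print("top pad",plane(*ray("top",g((570,351))),.037))
im=cv2.imread("pics/w3.png");cv2.imwrite("pics/w3d.png",cv2.resize(im[110:270,200:370],None,fx=4,fy=3.7,interpolation=cv2.INTER_CUBIC)[:, :680])
t=cv2.imread("pics/top3.png");cv2.imwrite("pics/top3c.png",cv2.resize(t[170:290,235:335],None,fx=5,fy=5,interpolation=cv2.INTER_CUBIC))
E
```

```text
pad (array([ 0.4352314 , -0.02434272,  0.03551661]), [np.float64(0.0006750918718242126), np.float64(0.0008060181351811695), np.float64(0.00028511958867844976)])
[array([ 0.4355, -0.0246,  0.037 ]), array([ 0.4345, -0.0228,  0.037 ]), array([ 0.4354, -0.0242,  0.037 ])]
[0.48929188 0.01907126 0.03      ]
[ 0.46477869 -0.08653629  0.03      ]
top pad [ 0.43407745 -0.02567107  0.037     ]
```

View pics/w3d.png

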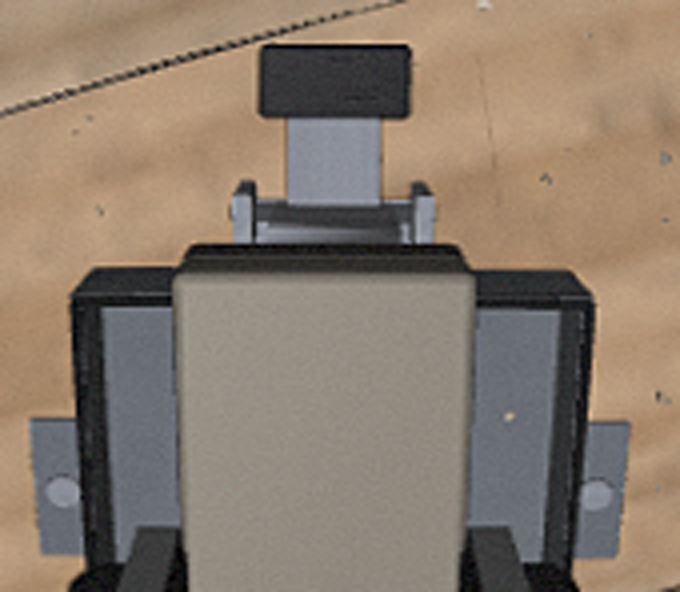

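The crop shows the rim's front outer corners at (72,296) and (593,296), with the dark front wall above them. The pad is at (335,80) and the stone is centred over the case.

```bash
python3 - <<'E'
from h import *
a=np.load("w3.npy");st=dict(position=a[:3],ee_rot=a[3:])
A=plane(*ray("wrist",(347.9,189.7),st),.03);B=plane(*ray("wrist",(217.6,189.7),st),.03);d=A-B;yaw=np.arctan2(-d[0],d[1])
print(A,B,np.linalg.norm(d),np.degrees(yaw))
u=np.array([np.cos(yaw),np.sin(yaw),0]);c1=(A+B)/2+.06*u;c2=np.array([.4352,-.0243,.03])+.1085*u
print(c1,c2)
now=readout.get_state()
for c in(c1,c2,(c1+c2)/2):print(tool(c-now["position"],now)*1000)
print(tool(u,now))
E
```

```text
[0.49485272 0.01822141 0.03      ] [ 0.46989483 -0.08920764  0.03      ] 0.11029006340120422 -13.078934187387171
[ 0.54081733 -0.04907071  0.03      ] [ 0.54088543 -0.04885281  0.03      ]
[-51.55341974   2.14779737 120.15934491]
[-51.57008426   2.37547867 120.15935827]
[-51.561752     2.26163802 120.15935159]
[-9.99998748e-01  1.56632851e-03 -2.24230568e-04]
```

```bash
python3 -m handwheel '[[[-26,1,0],[0,0,0],1],[[-25,1,0],[0,0,0],1],[[0,0,30],[0,0,0],1],[[0,0,35],[0,0,0],1],[[0,0,30],[0,0,0],1],[[0,0,20],[0,0,0],1],[[0,0,10],[0,0,0],1],[[0,0,4],[0,0,0],1],[[0,0,0],[0,0,0],1]]'
python3 -m handwheel '[[[0,0,2],[0,0,0],1],[[0,0,0],[0,0,0],1]]'
python3 -m handwheel '[[[0,0,2],[0,0,0],1],[[0,0,0],[0,0,0],1]]'
```

```text
clock: 12.82
position: [0.5408, -0.0492, 0.0217]
ee_rot: [0.0, 0.115, 0.993, 0.0]
contact_force: [0.0, 0.5, -1.2]
width: 0.0308
gripper_force: 50.2
clock: 13.08
position: [0.5406, -0.0492, 0.0197]
ee_rot: [0.0, 0.115, 0.993, -0.0]
contact_force: [-0.3, 0.3, -1.0]
width: 0.0306
gripper_force: 50.2
clock: 13.32
position: [0.5403, -0.0491, 0.0173]
ee_rot: [-0.0, 0.115, 0.993, 0.0]
contact_force: [0.1, -0.5, -1.1]
width: 0.0306
gripper_force: 50.2
```

```bash
python3 -m handwheel '[[[0,0,2],[0,0,0],1],[[0,0,0],[0,0,0],1]]'
python3 -m handwheel '[[[0,0,1.5],[0,0,0],1],[[0,0,0],[0,0,0],1]]'
python3 -m handwheel '[[[0,0,1],[0,0,0],1],[[0,0,0],[0,0,0],1]]'
```

```text
clock: 13.58
position: [0.5402, -0.0491, 0.0151]
ee_rot: [-0.0, 0.115, 0.993, 0.0]
contact_force: [0.3, 0.4, -1.0]
width: 0.0306
gripper_force: 50.2
clock: 13.82
position: [0.5403, -0.0491, 0.0137]
ee_rot: [-0.0, 0.115, 0.993, 0.0]
contact_force: [0.1, -0.5, -1.0]
width: 0.0308
gripper_force: 50.2
clock: 14.08
position: [0.5403, -0.0491, 0.0127]
ee_rot: [-0.0, 0.115, 0.993, 0.0]
contact_force: [-0.0, 0.9, -1.7]
width: 0.0308
gripper_force: 50.2
```

```bash
python3 -m handwheel '[[[0,0,1],[0,0,0],1],[[0,0,0],[0,0,0],1]]'
python3 -m handwheel '[[[0,0,1],[0,0,0],1],[[0,0,0],[0,0,0],1]]'
```

```text
clock: 14.32
position: [0.5404, -0.0492, 0.012]
ee_rot: [0.0, 0.115, 0.993, 0.0]
contact_force: [-0.6, 0.7, 1.5]
width: 0.0305
gripper_force: 50.5
clock: 14.58
position: [0.5405, -0.0492, 0.012]
ee_rot: [0.0, 0.115, 0.993, -0.0]
contact_force: [-3.1, 0.9, 8.8]
width: 0.0311
gripper_force: 51.4
```

```bash
python3 -m handwheel '[[[0,0,-1],[0,0,0],0.1],[[0,0,0],[0,0,0],-0.1],[[0,0,0],[0,0,0],-0.1],[[0,0,-15],[0,0,0],-0.1],[[0,0,-35],[0,0,0],-0.1],[[10,0,-40],[0,0,0],-0.1],[[30,0,-40],[0,0,0],-0.1],[[0,0,0],[0,0,0],-0.1],[[0,0,0],[0,0,0],-0.1]]'
python3 - <<'E'
from h import *
st=readout.get_state();im=vision.get_image("wrist");cv2.imwrite("pics/w4.png",im);np.save("w4.npy",np.r_[st["position"],st["ee_rot"]])
cv2.imwrite("pics/w4c.png",cv2.resize(im[120:345,150:420],None,fx=2.6,fy=2.6,interpolation=cv2.INTER_CUBIC))
E
```

```text
clock: 15.7
position: [0.5017, -0.0401, 0.1421]
ee_rot: [0.001, 0.115, 0.993, -0.0]
contact_force: [0.3, 0.9, -1.2]
width: 0.047
gripper_force: 0.0
```

View pics/w4c.png

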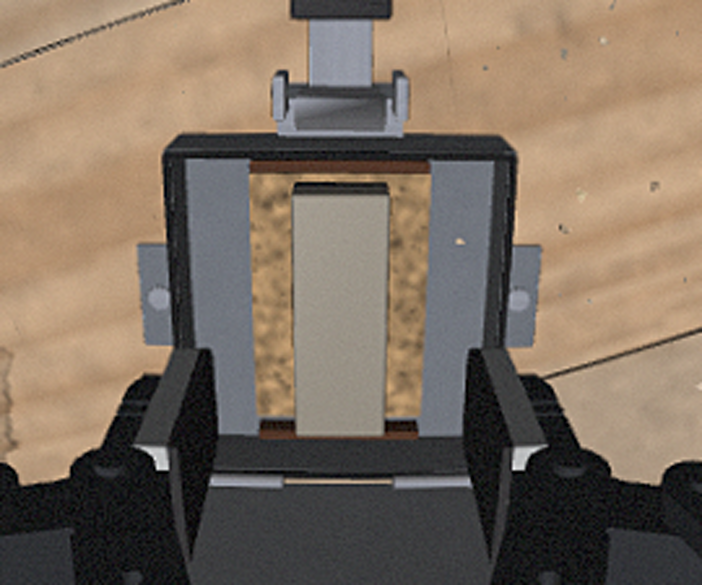

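The stone lies lengthways on the cork (crop: x 293–388, y 183–436), with the ribs at about y 167 and 430. I compute its end positions to check that its far end clears the rib.

```bash
python3 - <<'E'
from h import *
a=np.load("w4.npy");st=dict(position=a[:3],ee_rot=a[3:])
c=np.array([.5409,-.0490,0]);y=np.radians(-13.1);M=np.array([[np.cos(y),np.sin(y),0],[-np.sin(y),np.cos(y),0],[0,0,1]])
for n,X,Y,z in(("near bottom",340,183,.006),("near top L",293,194,.024),("near top R",388,194,.024),("far top L",295,436,.024),("far top R",385,436,.024),("near rib inner top",340,173,.014),("far rib band top (inner top?)",410,432,.014),("far rib lower",410,418,.006),("far rib outer top",410,440,.014),("near rim outer",340,160,.03),("far rim inner",340,437,.03)):
    p=plane(*ray("wrist",(150+X/2.6-.3,120+Y/2.6-.3),st),z);print(n,(M@(p-c)*1000).round(1))
E
```

```text
near bottom [-43.5  -0.1   6. ]
near top L [-44.5 -15.2  24. ]
near top R [-44.5  15.3  24. ]
far top L [ 45.3 -16.4  24. ]
far top R [45.3 16.  24. ]
near rib inner top [-49.   -0.1  14. ]
far rib band top (inner top?) [49.8 25.9 14. ]
far rib lower [48.4 26.4  6. ]
far rib outer top [53.4 26.  14. ]
near rim outer [-57.   -0.1  30. ]
far rim inner [41.9 -0.2 30. ]
```

Measured: the stone lies flat, ends at −44 and +45 mm, inside the ribs at ±49 mm. Next I close the fingers and reach behind the lid.

```bash
python3 -m handwheel '[[[0,0,-37],[0,0,0],1],[[0,0,-38],[0,0,0],1],[[-40,0,0],[0,0,0],1],[[-40,0,0],[0,0,0],1],[[-40,0,0],[0,0,0],1],[[-38,0,0],[0,0,0],1],[[0,0,0],[0,0,0],1],[[0,0,30],[0,0,0],1],[[0,0,35],[0,0,0],1],[[0,0,30],[0,0,0],1],[[0,0,0],[0,0,0],1]]'
```

```text
clock: 17.12
position: [0.6522, -0.0754, 0.118]
ee_rot: [-0.004, 0.115, 0.993, 0.001]
contact_force: [0.0, 0.5, 0.9]
width: -0.0003
gripper_force: 0.0
```

```bash
python3 -m handwheel '[[[8,0,0],[0,0,0],1],[[6,0,0],[0,0,0],1],[[6,0,0],[0,0,0],1],[[8,0,0],[0,0,0],1],[[8,0,0],[0,0,0],1],[[8,0,0],[0,0,0],1]]'
python3 -m handwheel '[[[9,0,0],[0,0,0],1],[[9,0,0],[0,0,0],1],[[9,0,0],[0,0,0],1],[[9,0,0],[0,0,0],1],[[9,0,0],[0,0,0],1],[[9,0,0],[0,0,0],1]]'
```

```text
clock: 17.88
position: [0.613, -0.0661, 0.123]
ee_rot: [0.002, 0.115, 0.993, -0.0]
contact_force: [2.8, -0.2, 2.0]
width: -0.0001
gripper_force: 0.8
clock: 18.62
position: [0.5593, -0.0536, 0.1218]
ee_rot: [0.0, 0.115, 0.993, 0.0]
contact_force: [1.4, -1.5, -0.9]
width: -0.0
gripper_force: 1.0
```

```bash
python3 -m handwheel '[[[9.5,0,4],[0,0,0],1],[[9.5,0,4],[0,0,0],1],[[7.5,0,6],[0,0,0],1],[[7.5,0,6],[0,0,0],1],[[6,0,7.5],[0,0,0],1],[[6,0,7.5],[0,0,0],1]]'
python3 -m handwheel '[[[4.5,0,8],[0,0,0],1],[[4.5,0,8],[0,0,0],1],[[3,0,7],[0,0,0],1],[[3,0,4],[0,0,0],1],[[0,0,0],[0,0,0],1]]'
```

```text
clock: 19.38
position: [0.515, -0.0431, 0.0863]
ee_rot: [0.0, 0.115, 0.993, 0.0]
contact_force: [2.8, -0.7, 0.9]
width: -0.0002
gripper_force: 1.3
clock: 20.0
position: [0.4992, -0.0395, 0.0593]
ee_rot: [-0.001, 0.115, 0.993, 0.0]
contact_force: [0.4, -0.4, 2.7]
width: 0.0
gripper_force: 1.0
```

```bash
python3 -m handwheel '[[[0.5,0,3],[0,0,0],1],[[0.5,0,3],[0,0,0],1],[[0,0,3],[0,0,0],1],[[0,0,0],[0,0,0],1]]'
python3 -m handwheel '[[[0.5,0,2],[0,0,0],1],[[0,0,2],[0,0,0],1],[[0,0,0],[0,0,0],1]]'
python3 -m handwheel '[[[0,0,1.5],[0,0,0],1],[[0,0,1.5],[0,0,0],1],[[0,0,0],[0,0,0],1]]'
```

```text
clock: 20.5
position: [0.4989, -0.0394, 0.0504]
ee_rot: [-0.001, 0.115, 0.993, 0.0]
contact_force: [-0.6, 0.1, 2.3]
width: -0.0004
gripper_force: 1.1
clock: 20.88
position: [0.4989, -0.0394, 0.0467]
ee_rot: [-0.0, 0.115, 0.993, 0.0]
contact_force: [-2.0, 0.8, 3.6]
width: 0.0
gripper_force: 1.7
clock: 21.25
position: [0.4985, -0.0393, 0.0438]
ee_rot: [-0.0, 0.115, 0.993, 0.0]
contact_force: [-3.7, 0.7, 5.7]
width: 0.0
gripper_force: 2.5
```

```bash
python3 -m handwheel '[[[0,0,1.5],[0,0,0],1],[[0,0,1.5],[0,0,0],1],[[0,0,0],[0,0,0],1]]'
python3 -m handwheel '[[[0,0,1.5],[0,0,0],1],[[0,0,1],[0,0,0],1],[[0,0,0],[0,0,0],1]]'
python3 -m handwheel '[[[0,0,1],[0,0,0],1],[[0,0,1],[0,0,0],1],[[0,0,0],[0,0,0],1]]'
```

```text
clock: 21.62
position: [0.4983, -0.0392, 0.0409]
ee_rot: [-0.001, 0.115, 0.993, 0.0]
contact_force: [-2.8, 1.3, 5.5]
width: -0.0
gripper_force: 2.6
clock: 22.0
position: [0.4991, -0.0395, 0.0381]
ee_rot: [0.0, 0.115, 0.993, 0.0]
contact_force: [-0.1, 1.3, 1.1]
width: -0.0
gripper_force: 1.0
clock: 22.38
position: [0.4999, -0.0397, 0.0364]
ee_rot: [0.001, 0.115, 0.993, -0.0]
contact_force: [-0.3, -1.1, 2.0]
width: 0.0001
gripper_force: 0.5
```

```bash
python3 -m handwheel '[[[0,0,1],[0,0,0],1],[[0,0,0],[0,0,0],1]]'
python3 -m handwheel '[[[0,0,1],[0,0,0],1],[[0,0,0],[0,0,0],1]]'
python3 -m handwheel '[[[0,0,0.5],[0,0,0],1],[[0,0,0],[0,0,0],1]]'
```

```text
clock: 22.62
position: [0.4998, -0.0397, 0.0355]
ee_rot: [0.001, 0.115, 0.993, -0.0]
contact_force: [1.1, 0.2, 3.2]
width: -0.0
gripper_force: 1.3
clock: 22.88
position: [0.4997, -0.0396, 0.0345]
ee_rot: [0.001, 0.115, 0.993, -0.0]
contact_force: [1.4, -1.0, 3.2]
width: -0.0001
gripper_force: 1.4
clock: 23.12
position: [0.4997, -0.0396, 0.0341]
ee_rot: [0.001, 0.115, 0.993, -0.0]
contact_force: [2.3, 0.1, 4.0]
width: 0.0003
gripper_force: 1.8
```

```bash
python3 -m handwheel '[[[0,0,0.7],[0,0,0],1],[[0,0,0],[0,0,0],1]]'
python3 -m handwheel '[[[0,0,0.7],[0,0,0],1],[[0,0,0],[0,0,0],1]]'
python3 -m handwheel '[[[0,0,0.5],[0,0,0],1],[[0,0,0],[0,0,0],1]]'
```

```text
clock: 23.38
position: [0.4997, -0.0396, 0.0339]
ee_rot: [0.001, 0.115, 0.993, -0.0]
contact_force: [0.9, -0.3, 8.7]
width: -0.0002
gripper_force: 4.4
clock: 23.62
position: [0.4997, -0.0396, 0.0338]
ee_rot: [0.001, 0.115, 0.993, -0.0]
contact_force: [-0.4, 0.2, 13.8]
width: -0.0003
gripper_force: 6.8
clock: 23.88
position: [0.4998, -0.0396, 0.0338]
ee_rot: [0.001, 0.115, 0.993, -0.0]
contact_force: [-1.7, -0.4, 16.6]
width: -0.0001
gripper_force: 8.5
```

```bash
python3 -m handwheel '[[[0,0,-3],[0,0,0],1],[[0,0,-3],[0,0,0],1],[[0,0,0],[0,0,0],1]]'
python3 -m handwheel '[[[0,0,-20],[0,0,0],1],[[0,0,-45],[0,0,0],1],[[0,0,-45],[0,0,0],1],[[40,0,0],[0,0,0],1],[[40,0,0],[0,0,0],1],[[0,0,0],[0,0,0],1],[[0,0,0],[0,0,0],1],[[0,0,0],[0,0,0],1],[[0,0,0],[0,0,0],1],[[0,0,0],[0,0,0],1],[[0,0,0],[0,0,0],1]]'
python3 - <<'E'
from h import *
cv2.imwrite("pics/s5.png",cv2.resize(vision.get_image("side")[130:290,160:340],None,fx=4,fy=3.7,interpolation=cv2.INTER_CUBIC))
a=cv2.imread("pics/top0.png");b=vision.get_image("top");d=(cv2.absdiff(a,b).max(2)>45).astype(np.uint8)
n,_,s,c=cv2.connectedComponentsWithStats(d);print([(s[i].tolist()) for i in range(1,n) if s[i,4]>12])
E
```

```text
clock: 24.25
position: [0.4975, -0.0391, 0.0373]
ee_rot: [-0.002, 0.115, 0.993, 0.0]
contact_force: [-0.2, -0.1, 0.3]
width: -0.0003
gripper_force: 0.0
clock: 25.62
position: [0.4212, -0.0212, 0.1478]
ee_rot: [-0.0, 0.115, 0.993, 0.0]
contact_force: [-0.8, -0.3, -0.3]
width: -0.0002
gripper_force: 0.0
[[147, 190, 15, 13, 34], [198, 192, 129, 174, 3028], [208, 200, 19, 34, 278], [154, 202, 14, 30, 77], [231, 208, 73, 50, 1966], [314, 212, 8, 5, 22], [192, 285, 6, 14, 24], [205, 286, 8, 8, 40], [208, 295, 3, 7, 13], [181, 303, 10, 25, 37], [198, 303, 10, 27, 45], [170, 332, 28, 38, 596], [162, 350, 7, 12, 20], [177, 371, 8, 16, 64], [162, 377, 8, 6, 27], [162, 376, 127, 44, 3017], [161, 385, 7, 10, 47]]
```

View pics/s5.png

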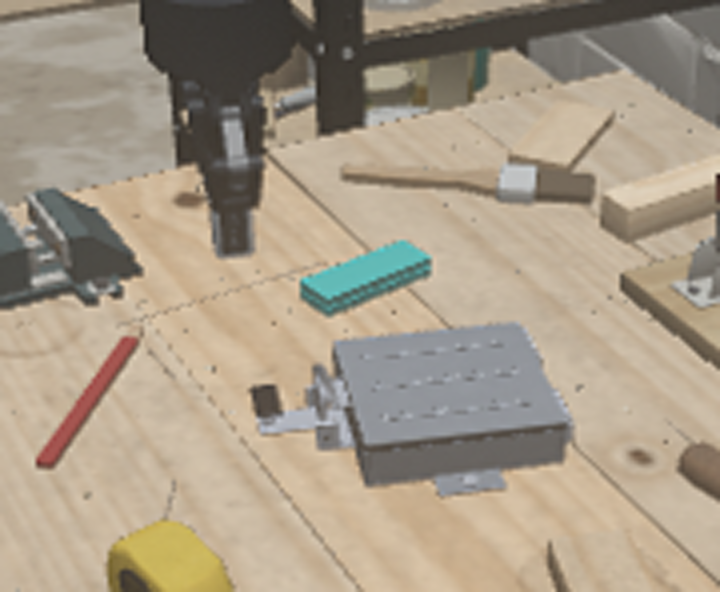

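The side crop shows the case shut and latched (lid at (450,390), beak at (325,390)) more than a second after release. The turquoise bar and brush are where they were, and the arm is clear.

```bash
python3 -c "
from rig import manip;print(manip.sign_off())"
```

```text
the job is handed in; nothing more can be done
None
```

The honing stone is flat and lengthways between the ribs, the lid is latched shut, and the job was handed in at about 26 s; the highest reported push on the case was 17 N, and the turquoise bar and brush hadn't moved in the last side view.

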